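Hold a test fixture's lid open over its pulled-out tray

TASK

Pull the board tray of the test fixture out all the way to its stop, and only then raise the fixture's spring-closed lid by its bar handle to 45 degrees, so that the contact pins under it can be inspected. The lid springs shut if let go: finish while the gripper is still holding it steady at 45 degrees, with the tray left fully out and the white bottle, black tape roll and tin beside the fixture left where they stand.

Things in the scene. Friction and masses are not known exactly. Their poses are not given: they have to be found in the camera images.
- fixture: board test fixture: grey sheet-metal housing 130 (x) x 180 (y) x 82 mm high, fixed to the table. Origin: centre of its underside, on the table; its x axis points from the front (tray knob, robot's side) to the rear (lid hinge), y to the left, z up.
- tray (a joint): aluminium board tray (with a blue circuit board fixed on it) that slides out of the fixture's front, along the fixture's -x axis, with about 1 N friction. Value: m pulled out, 0 = shut, 0.07 = at its stop; it may start up to 0.015 out, and stays where it is left.
- tray_knob (a point): middle of the stem of the tray's black pull knob, 52 mm above the table, moving with the tray; axes as the fixture's. Stem: 12 mm in diameter, along the fixture's -x, free from the tray's front panel (19 mm behind this point) to the round head (26 mm in diameter, 17 to 28 mm ahead of it). Both sides (y) are free for a grip from above.
- lid (a joint): grey lid 133 x 184 x 6 mm on top of the housing (its upper face 88 mm above the table when shut), hinged along its rear edge, about 0.3 kg. Value: opening angle in rad, 0 = shut, 1.6 at most; 0.785 = 45 degrees. Weight and a spring (together 0.3 to 0.5 N m about the hinge) close it from any angle when let go.
- lid_bar (a point): middle of the lid's handle: a round steel bar, 10 mm in diameter, 100 mm long along the fixture's y, a post at each end; 40 mm above the lid's upper face (128 mm above the table when shut), 35 mm behind the lid's front edge. Moves and turns with the lid; being round, it can turn between fingers that pinch it across the fixture's x.
- lid_hinge (a point): point on the lid's hinge line, middle of the fixture's rear edge, 82 mm above the table; fixed to the fixture, axes as the fixture's. The hinge line runs along the fixture's y; with the lid shut the bar is 100 mm ahead (-x) of and 46 mm above it.
- bottle: white plastic bottle, 56 mm in diameter, 112 mm high, standing loose beside the fixture, to be left alone. Origin: centre of its underside.
- tape_roll: roll of black tape lying flat, 68 mm in diameter, 19 mm high, loose beside the fixture, to be left alone. Origin: centre of its underside.
- part_tin: round open metal tin, 67 mm in diameter, 26 mm high, loose beside the fixture, to be left alone. Origin: centre of its underside.

How it is judged:
By the outcome, as a careful person would: the job done as asked, in the order asked, and still so for the second after the job is handed in, while the arm keeps its last pose, push and grip.
It also fails if it takes over 43 s, if anything falls off the work surface, if the arm or the gripper's body presses on something with over 40 N, if the wrist force passes 120 N, or if a joint passes its speed limit or range.

ROBOT

A 7-joint arm with a two-finger parallel gripper is mounted at the origin on a cart in front of the work surface, level with it; the furniture and walls round the work are solid. World frame = base frame: x ahead of the robot, y to its left, z up, the work surface at z = 0. Lengths are in m, angles in rad, forces in N, time in s.
With the tool pointing down it reaches from about 0.425 to 0.925 m from the base axis. Payload 6.8 kg.
Tool frame: the origin (TCP) lies at the very end of the fingers, on their centre line; the grasp point (between the pads) lies 19 mm behind it (r.tcp_to_grasp is the distance from the TCP to the grasp point, in m); z points along the fingers, y is the line along which they close (so a half turn about z gives the same grasp; the last joint's range is limited). The gripper opens to 88 mm and grips with 3 to 60 N. Pads are 20 mm wide; open, the fingers measure 115 mm over their backs; the gripper's body (75 mm by 178 mm) begins 61 mm behind the grasp point.
Start: joints at [-1.352, 0.477, 0.022, 1.555, -0.011, 1.109, -0.083], TCP at [0.217, 0.639, 0.223] pointing down, gripper open.
Joint ranges: [-2.96, 2.96], [-0.34, 2.1], [-1.41, 1.46], [0.24, 2.44], [-1.37, 4.51], [0.17, 1.92], [-2.96, 2.96]. Speed limits (rad/s): [2.39, 2.39, 3.14, 3.14, 3.14, 3.14, 3.14].

INTERFACE

Orientations are given as [roll, pitch, yaw] about the fixed x, y, z axes, in that order (R = Rz(yaw) Ry(pitch) Rx(roll)).
In Python, from workcell import state, optics, r gives the robot as it stands.
- The arm moves only by the shell command python3 -m creep 'ROWS' [FORCE]. ROWS is JSON, a list that holds one entry, the list of rows, each a list of 7 numbers: the shift along the tool's x, y, z in cm, then the turn, a rotation vector about the tool's x, y, z in degrees, then the closure, from 0 (fully open) to 1 (shut). A call has exactly 5 rows; each row is the pose to reach, as a shift and turn from the pose commanded when the call began, along the tool's axes at that moment; what a row does not reach only later rows make up. A row lasts 1/8 s, in which the tool goes at most 62.5 mm and 10.7 degrees, less where a joint would pass 70% of its speed; a pose out of reach is approached as far as the arm can. A call with a gripper value outside its range is refused whole. The fingers move at their own pace and stop on an object; FORCE is the grip in N (left out, the last holds). Time passes only in rows, so rows that repeat a pose let the fingers close, or fill a call up. It gives the time, the measured TCP pose, the force, the opening and the grip force at its end, in the units of the state.
- state(): the state, without advancing time (a new reading comes with each control period).
- optics.read_camera(name): name is "side" or "top" or "wrist"; returns a dict with "image" (480x640x3 uint8, red, green, blue), "camera_matrix" (3x3 intrinsics, pixels), "k1" (the pictures are not rectified: a ray, as slopes to the right and down, at radius r is drawn at 1 + k1 r^2 times it, then the intrinsics apply), "cam_to_world" (4x4, takes a point from camera to world coordinates); the wrist camera has in their place "mount" (4x4, takes a point from camera to tool coordinates, whose origin is the TCP and whose axes are the flange's). Camera axes: x right, y up, looking along -z (the intrinsics and any distortion apply to the point x, -y, -z); pixel columns grow to the right and rows downward; lengths in m; the calibration is good to about 2 mm. A picture is of the moment at which its call begins: read the wrist's pose just before it. There is no depth.
- r.job_done(): hands the job in; it is judged then, once.
The state is a dict: "t": time; "joint_pos": joint angles; "qd": joint speeds; "tau": joint torques, N m; "eef_pos": TCP position; "orientation": TCP orientation; "wrist_force": force on the tool from outside, world axes, zero at the start; "torque": the same for the moment, N m; "width": opening from 0.0 (shut) to 1.0 (fully open); "grasp_force": force on a finger pad.
Only numpy, scipy, OpenCV 4.12 (cv2) and the standard library are available. Lean on these libraries where they do the work, as an engineer would, in place of code of your own. Each camera call takes 0.05 s, during which the arm holds its last target. There are 200 camera calls.

## Working session

There is one attempt and no reset: what is moved stays moved. The work goes in short steps, Python scripts to look and compute and a shell command to move; the robot and the scene stay as the last step left them, time stands still between calls to the robot, and variables do not carry over. Pictures are saved under pics/ and viewed, at most 10 in all, crops included, and the job is handed in when it is done.

```bash
mkdir -p pics
python3 - <<'E'
from workcell import state,optics,r
import cv2,numpy as np
s=state();print(s)
for n in("side","top"):
    d=optics.read_camera(n);cv2.imwrite(f"pics/{n}0.png",d["image"][...,::-1]);print(n,d["camera_matrix"],d["k1"],d["cam_to_world"])
    np.savez(f"{n}.npz",**d)
d=optics.read_camera("wrist");print(d["mount"],d["k1"],d["camera_matrix"]);print(r.tcp_to_grasp,state()["t"])
E
```

```text
{'t': 0.0, 'joint_pos': array([-1.35210692,  0.47779071,  0.02234293,  1.55639841, -0.01147772,
        1.10933939, -0.08310517]), 'qd': array([ 8.06161560e-04,  1.40648500e-03,  6.42709116e-06, -5.25383911e-04,
       -1.31923305e-03,  1.38215344e-04,  9.17693983e-04]), 'tau': array([ 4.22849580e-04, -5.82840693e+01,  1.53462790e+00, -2.72609156e+01,
       -5.43877878e-02,  1.71044626e-02,  1.69639543e-04]), 'eef_pos': array([0.21650963, 0.63870967, 0.22171051]), 'orientation': array([-3.13979173e+00,  1.55138324e-04,  2.81482746e+00]), 'wrist_force': array([ 0.01942026, -0.36664651, -0.63652871]), 'torque': array([-0.04522344,  0.00475318,  0.07906871]), 'grasp_force': 0.0, 'width': 0.998022265119116}
side [[439.53980922   0.         312.69247559]
 [  0.         439.53980922 231.16819659]
 [  0.           0.           1.        ]] 0.015748282527058725 [[ 0.31478907 -0.73656863  0.59864387  1.11281549]
 [ 0.94914968  0.24744784 -0.1946393   0.01210721]
 [-0.00476793  0.62947296  0.77700776  0.76495903]
 [ 0.          0.          0.          1.        ]]
top [[576.77688938   0.         317.79687941]
 [  0.         576.77688938 222.01176157]
 [  0.           0.           1.        ]] -0.06878488982895545 [[ 0.02090538  0.99823067 -0.05566412  0.54886269]
 [-0.99973548  0.02140594  0.00841131  0.17239512]
 [ 0.00958797  0.05547355  0.99841412  1.10027645]
 [ 0.          0.          0.          1.        ]]
[[ 2.00257162e-04  9.56006001e-01  2.93347041e-01  8.02599944e-02]
 [ 9.99999823e-01 -3.56020403e-04  4.77593076e-04  5.56868236e-04]
 [ 5.61019378e-04  2.93346893e-01 -9.56005902e-01 -1.62549115e-01]
 [ 0.00000000e+00  0.00000000e+00  0.00000000e+00  1.00000000e+00]] -0.03410793498327501 [[379.79220522   0.         318.43744455]
 [  0.         379.79220522 230.48007283]
 [  0.           0.           1.        ]]
0.0187 0.15
```

View pics/top0.png

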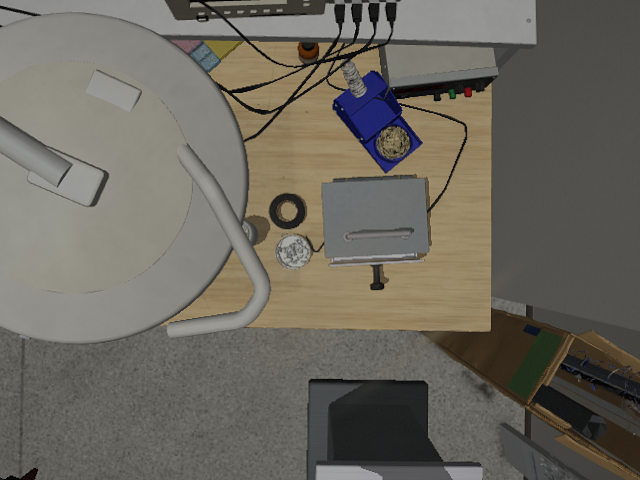

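View pics/side0.png

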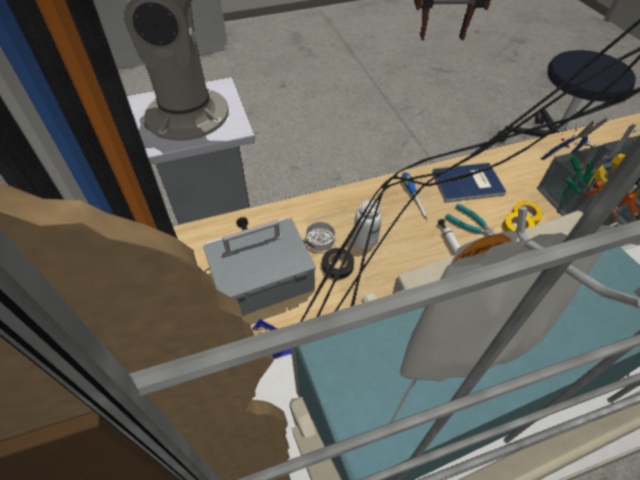

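The top view shows the fixture at about (375,218), with the bar from (346,237) to (412,233), the knob at (377,265–290), the tape roll at (288,211), the tin at (294,252) and the bottle at (248,230), partly under the lamp. The side view shows the same items from the rear. I'll zoom in on both to measure.

Run:
```python
import cv2,numpy as np
a=cv2.imread("pics/top0.png")[165:300,235:440];b=cv2.imread("pics/side0.png")[195:320,195:395]
a=cv2.resize(a,(800*205//205//2*1,0) if 0 else (410*1,270),interpolation=cv2.INTER_CUBIC)
b=cv2.resize(b,(0,0),fx=2,fy=2)
# top x4 region fixture only, side x4 region fixture only
T=cv2.imread("pics/top0.png")[170:295,315:440];S=cv2.imread("pics/side0.png")[205:315,200:325]
T=cv2.resize(T,(400,400),interpolation=cv2.INTER_CUBIC);S=cv2.resize(S,(400,352),interpolation=cv2.INTER_CUBIC)
o=np.zeros((400,800,3),np.uint8);o[:400,:400]=T;o[:352,400:]=S
cv2.imwrite("pics/z1.png",o)
```

```text
(no output)
```

View pics/z1.png

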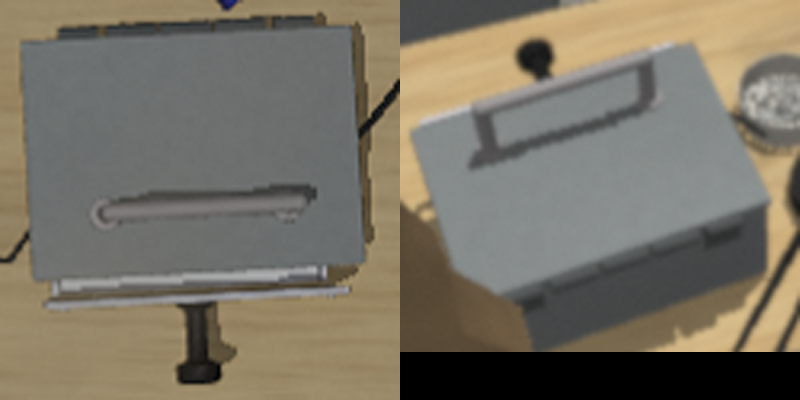

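The zoom shows lid corners at crop-left (22,42), (352,28), (363,262) and (35,280). The bar ends are at (100,212) and (310,202), and the knob head front is at (199,380). Next I fit the pose.

```bash
cat > h.py <<'E'
import numpy as np,cv2
from scipy.optimize import least_squares
from scipy.spatial.transform import Rotation as R
def proj(K,k1,C,P):
    p=(np.c_[P,np.ones(len(P))]@np.linalg.inv(C).T)[:,:3]
    u=np.c_[p[:,0],-p[:,1]]/-p[:,2:]; u=u*(1+k1*(u**2).sum(1,keepdims=True))
    return np.c_[u,np.ones(len(u))]@K.T[:, :2]
def ray(K,k1,C,px,z):
    px=np.atleast_2d(px).astype(float)
    u=cv2.undistortPoints(px[:,None],K,np.array([k1,0,0,0.]))[:,0]
    d=np.c_[u[:,0],-u[:,1],-np.ones(len(u))]@C[:3,:3].T
    return C[:3,3]+d*((z-C[2,3])/d[:,2:])
E
python3 - <<'E'
from h import *
D={n:np.load(n+".npz") for n in("top","side")}
g=lambda n:(D[n]["camera_matrix"],float(D[n]["k1"]),D[n]["cam_to_world"])
L=[(.063,.092,.088),(.063,-.092,.088),(-.07,-.092,.088),(-.07,.092,.088),(-.035,.05,.130),(-.035,-.05,.130)]
tp=np.array([(22,42),(352,28),(363,262),(35,280),(94,212),(316,200),(199,380)])/3.2+(315,170)
sp=np.array([(368,203),(108,292),(12,130),(290,43),(252,60),(71,108),(135,52)])/3.2+(200,205)
def res(p,full=False):
    x,y,a,t=p[:4]
    M=np.array(L+[(-.065-.02-t,0,.052)])
    out=[]
    for n,q,e in(("top",tp,-.028+.01),("side",sp,-.01)):
        N=M.copy();N[-1]=(p[3]+ (-.028 if n=="top" else -.0225),0,.052)
        W=N@R.from_euler("z",a).as_matrix().T+(x,y,0)
        out.append(proj(*g(n),W)-q)
    if full:print(np.round(out,1))
    return np.concatenate(out).ravel()
s=least_squares(res,[.57,.06,.04,-.12],loss="soft_l1");print(s.x);res(s.x,1)
p=s.x;print("knob world",p[:2]+R.from_euler("z",p[2]).as_matrix()[:2,:2]@[p[3],0],"bar",p[:2]+R.from_euler("z",p[2]).as_matrix()[:2,:2]@[-.035,0])
for nm,px,z in(("tape",(288,211),.019),("tin",(294,252),.026),("bottle",(250,231),.112)):print(nm,ray(*g("top"),px,z))
for nm,px,z in(("bottle",(370,207),.112),("tin",(320,233),.026),("tape",(338,261),.019)):print(nm,ray(*g("side"),px,z))
E
```

```text
[ 0.61942824  0.06335014  0.06678585 -0.1040536 ]
[[[ -0.7  -1.1]
  [ -0.2  -1.3]
  [  0.6   0.6]
  [ -1.2  -0.1]
  [  4.8  -0.6]
  [ -5.5   0.4]
  [ -0.7   0.4]]

 [[  0.7  -0.6]
  [-14.9   4.7]
  [ -2.3  -0.5]
  [  0.1  -0.8]
  [ -3.4  -1.2]
  [  1.6  -0.4]
  [ -0.7   1.3]]]
knob world [0.51560662 0.05640599] bar [0.58450627 0.06101437]
tape [[0.62866592 0.21970057 0.019     ]]
tin [[0.55195651 0.20643    0.026     ]]
bottle [[0.58603969 0.27995684 0.112     ]]
bottle [[0.58721498 0.30382097 0.112     ]]
tin [[0.55332875 0.21055158 0.026     ]]
tape [[0.63018308 0.22360458 0.019     ]]
```

```bash
cat >> h.py <<'E'
def delta(pos,yaw):
    from workcell import state
    s=state();A=R.from_euler("xyz",s["orientation"]);B=R.from_euler("xyz",[np.pi,0,yaw])
    print("shift cm",np.round(100*A.inv().apply(np.array(pos)-s["eef_pos"]),2),"turn deg",np.round(np.degrees((A.inv()*B).as_rotvec()),2),"t",s["t"])
E
python3 -c "
from h import *
delta([.516,.056,.16],np.pi+.067)"
```

```text
shift cm [-47.07 -45.58   6.26] turn deg [-8.000e-02 -1.000e-02 -2.256e+01] t 0.15
```

```bash
python3 -m creep '[[[-2,-2,0,0,0,0,0],[-5,-5,0,0,0,-2,0],[-8.5,-8,0,0,0,-4,0],[-12,-11.5,0,0,0,-6,0],[-15.5,-15,0,0,0,-8,0]]]' 20
```

```text
t: 0.78
eef_pos: [0.3159, 0.4458, 0.2224]
orientation: [-3.141, -0.0, 2.956]
wrist_force: [0.1, 0.3, -0.1]
width: 1.001
grasp_force: 0.0
```

```bash
python3 -c "
from h import *
delta([.516,.056,.16],np.pi+.067)"
```

```text
shift cm [-26.88 -34.6    6.26] turn deg [ -0.02  -0.   -14.5 ] t 0.775
```

```bash
python3 -m creep '[[[-3,-3.5,0,0,0,-2,0],[-6,-7.5,0,0,0,-5,0],[-9,-11.5,0,0,0,-8,0],[-12,-15.5,0,0,0,-11,0],[-15,-19.5,0.5,0,0,-14.5,0]]]' && python3 -c "
from h import *
delta([.516,.056,.16],np.pi+.067)"
```

```text
t: 1.4
eef_pos: [0.4271, 0.2265, 0.2179]
orientation: [3.141, 0.001, -3.074]
wrist_force: [0.1, 0.8, -0.5]
width: 1.0
grasp_force: 0.0
shift cm [ -7.71 -17.62   5.79] turn deg [0.03 0.04 0.05] t 1.4
```

```bash
python3 -m creep '[[[-2,-5,1,0,0,0,0],[-4,-10,2.5,0,0,0,0],[-6,-14.5,4,0,0,0,0],[-7.7,-17.6,5.5,0,0,0,0],[-7.7,-17.6,5.8,0,0,0,0]]]' && python3 -c "
from workcell import *
import cv2
s=state();print(s['eef_pos'],s['orientation'],s['qd'].max())
d=optics.read_camera('wrist');cv2.imwrite('pics/w1.png',d['image'][...,::-1])"
```

```text
t: 2.02
eef_pos: [0.5151, 0.0544, 0.1587]
orientation: [-3.14, -0.001, -3.081]
wrist_force: [0.2, 0.6, -0.2]
width: 1.004
grasp_force: 0.0
[0.51511796 0.05436344 0.15867378] [-3.14002939e+00 -1.31960347e-03 -3.08084390e+00] 0.028956279994316738
```

View pics/w1.png

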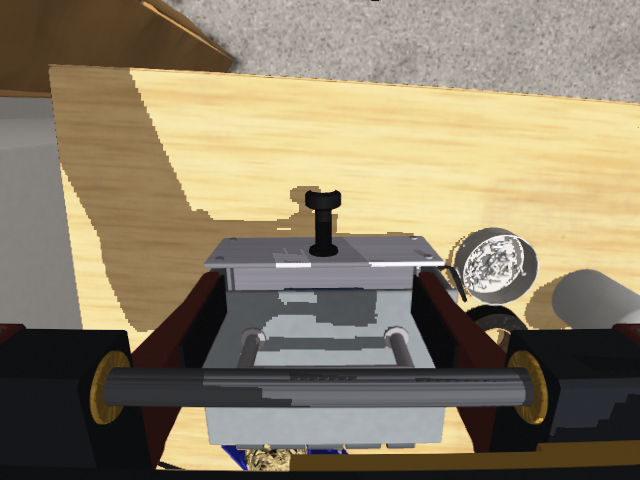

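The wrist picture shows the knob head at (323,200), the stem running from (323,210) to (323,247), and the lid bar posts at (252,345) and (397,338).

Run:
```python
from h import *
from workcell import *
s=state();d=optics.read_camera('wrist')
T=np.eye(4);T[:3,:3]=R.from_euler("xyz",s["orientation"]).as_matrix();T[:3,3]=s["eef_pos"]
C=T@d["mount"]
print(ray(d["camera_matrix"],d["k1"],C,[(323,209),(323,230),(323,250)],.054))
print("panel edge",ray(d["camera_matrix"],d["k1"],C,[(205,266),(443,264)],.07))
p=np.array([.6194,.0634,0]);a=.0668
L=np.array([(-.104+.017,0,.052),(-.104-.017,0,.052),(-.104+.019-.038,0,.052),(-.035,.05,.088),(-.035,-.05,.088),(-.07,.092,.088),(-.07,-.092,.088),(.063,.092,.088),(.063,-.092,.088)])
print(np.round(proj(d["camera_matrix"],d["k1"],C,L@R.from_euler("z",a).as_matrix().T+p)))
```

```text
[[0.49963752 0.05892148 0.054     ]
 [0.51547972 0.059986   0.054     ]
 [0.53107133 0.06103435 0.054     ]]
panel edge [[ 0.54286678 -0.02287606  0.07      ]
 [ 0.53047682  0.14667157  0.07      ]]
[[318. 251.]
 [318. 207.]
 [318. 204.]
 [389. 337.]
 [248. 338.]
 [454. 292.]
 [183. 293.]
 [435. 445.]
 [202. 445.]]
```

```bash
python3 -c "
from h import *
delta([.5155,.0592,.033],np.pi+.068)"
```

```text
shift cm [-0.15  0.14 12.62] turn deg [ 0.01 -0.08 -0.14] t 2.125
```

```bash
python3 -m creep '[[[0,0,2.5,0,0,0,0],[-0.1,-0.1,6,0,0,0,0],[-0.1,-0.1,9.5,0,0,0,0],[-0.1,-0.1,12,0,0,0,0],[-0.1,-0.1,12.6,0,0,0,0]]]' 20 && python3 -m creep '[[[0,0,0,0,0,0,0.5],[0,0,0,0,0,0,0.9],[0,0,0,0,0,0,1],[0,0,0,0,0,0,1],[0,0,0,0,0,0,1]]]' 20
```

```text
t: 2.75
eef_pos: [0.5146, 0.0581, 0.0328]
orientation: [3.141, -0.002, -3.073]
wrist_force: [0.2, 0.7, 0.5]
width: 0.999
grasp_force: 0.0
t: 3.38
eef_pos: [0.516, 0.0565, 0.0339]
orientation: [3.141, 0.0, -3.076]
wrist_force: [-0.0, 0.3, 0.1]
width: 0.471
grasp_force: 0.0
```

```bash
python3 -m creep '[[[0,0,0,0,0,0,1],[0,0,0,0,0,0,1],[0,0,0,0,0,0,1],[0,0,0,0,0,0,1],[0,0,0,0,0,0,1]]]' 20;python3 -m creep '[[[0,0,0,0,0,0,1],[0,0,0,0,0,0,1],[0,0,0,0,0,0,1],[0,0,0,0,0,0,1],[0,0,0,0,0,0,1]]]' 20
```

```text
t: 4.0
eef_pos: [0.5158, 0.0575, 0.0336]
orientation: [3.141, -0.0, -3.075]
wrist_force: [-1.6, 5.0, -1.2]
width: 0.124
grasp_force: 20.0
t: 4.62
eef_pos: [0.5158, 0.0575, 0.0336]
orientation: [3.141, -0.0, -3.075]
wrist_force: [-0.9, 5.0, -1.2]
width: 0.129
grasp_force: 20.0
```

```bash
python3 -m creep '[[[0.6,0,0,0,0,0,1],[1.6,0,0,0,0,0,1],[2.8,0,0,0,0,0,1],[4,0,0,0,0,0,1],[4.8,0,0,0,0,0,1]]]' 20; python3 -m creep '[[[0.3,0,0,0,0,0,1],[0.6,0,0,0,0,0,1],[0.8,0,0,0,0,0,1],[0.8,0,0,0,0,0,1],[0.8,0,0,0,0,0,1]]]' 20
```

```text
t: 5.25
eef_pos: [0.4678, 0.0541, 0.0336]
orientation: [3.141, 0.001, -3.075]
wrist_force: [1.7, 5.1, -3.4]
width: 0.133
grasp_force: 20.0
t: 5.88
eef_pos: [0.4599, 0.0535, 0.0336]
orientation: [3.141, -0.0, -3.075]
wrist_force: [-1.8, 5.0, -2.5]
width: 0.13
grasp_force: 20.0
```

```bash
for i in 1 2; do :; done; python3 -m creep '[[[0.1,0,0,0,0,0,1],[0.3,0,0,0,0,0,1],[0.4,0,0,0,0,0,1],[0.4,0,0,0,0,0,1],[0.4,0,0,0,0,0,1]]]' 20; python3 -m creep '[[[0.1,0,0,0,0,0,1],[0.2,0,0,0,0,0,1],[0.4,0,0,0,0,0,1],[0.4,0,0,0,0,0,1],[0.4,0,0,0,0,0,1]]]' 20
```

```text
t: 6.5
eef_pos: [0.4594, 0.0535, 0.0337]
orientation: [3.141, 0.006, -3.075]
wrist_force: [8.1, 5.3, -14.9]
width: 0.128
grasp_force: 20.0
t: 7.12
eef_pos: [0.4582, 0.0534, 0.0342]
orientation: [3.141, 0.012, -3.075]
wrist_force: [15.1, 5.6, -18.8]
width: 0.125
grasp_force: 20.0
```

```bash
python3 -m creep '[[[-0.3,0,0,0,0,0,1],[-0.6,0,0,0,0,0,1],[-0.6,0,0,0,0,0,1],[-0.6,0,0,0,0,0,0.6],[-0.6,0,0,0,0,0,0.4]]]' 20; python3 -m creep '[[[0,0,0,0,0,0,0.3],[0,0,0,0,0,0,0.3],[0,0,0,0,0,0,0.3],[0,0,0,0,0,0,0.3],[0,0,0,0,0,0,0.3]]]' 20
```

```text
t: 7.75
eef_pos: [0.4579, 0.0518, 0.0336]
orientation: [-3.141, -0.0, -3.077]
wrist_force: [0.3, -0.1, 0.2]
width: 0.313
grasp_force: 0.0
t: 8.38
eef_pos: [0.458, 0.0527, 0.0336]
orientation: [3.142, -0.0, -3.076]
wrist_force: [-0.0, -0.4, 0.6]
width: 0.699
grasp_force: 0.0
```

```bash
python3 -c "
from h import *
p=np.array([.6194,.0634]);a=.0668
b=p+R.from_euler('z',a).as_matrix()[:2,:2]@[-.035,0];print(b)
delta([b[0],b[1],.20],np.pi/2+.0668)"
```

```text
[0.58447806 0.06106374]
shift cm [-12.67   0.   -16.64] turn deg [ 0.   -0.   89.95] t 8.375
```

```bash
python3 -m creep '[[[0,0,-2,0,0,0,0.3],[0,0,-6,0,0,0,0.3],[0,0,-10.5,0,0,0,0.3],[0,0,-15,0,0,8,0.3],[0,0,-16.6,0,0,16,0.3]]]' 20; python3 -m creep '[[[-1,0,0,0,0,10,0.3],[-3,0,0,0,0,20,0.3],[-6,0,0,0,0,30,0.3],[-9,0,0,0,0,40,0.3],[-11,0,0,0,0,50,0.3]]]' 20;python3 -c "
from h import *
delta([.5845,.0611,.20],np.pi/2+.0668)"
```

```text
t: 9.0
eef_pos: [0.4592, 0.0529, 0.2023]
orientation: [3.139, 0.004, 2.923]
wrist_force: [-0.2, -0.3, -0.0]
width: 0.699
grasp_force: 0.0
t: 9.62
eef_pos: [0.5665, 0.029, 0.1995]
orientation: [-3.142, 0.0, 2.05]
wrist_force: [-0.6, 0.1, -0.2]
width: 0.702
grasp_force: 0.0
shift cm [ 2.02  3.07 -0.05] turn deg [0.000e+00 2.000e-02 2.361e+01] t 9.625
```

```bash
python3 -m creep '[[[0.7,1,0,0,0,8,0.3],[1.4,2,0,0,0,16,0.3],[2,3,0,0,0,23.6,0.3],[2,3.05,0,0,0,23.6,0.3],[2,3.05,0,0,0,23.6,0.3]]]' 20
python3 - <<'E'
from h import *
from workcell import *
s=state();print(s['eef_pos'],s['orientation'])
d=optics.read_camera('wrist');e=optics.read_camera('top')
np.savez("w2.npz",pos=s['eef_pos'],ori=s['orientation'],**d)
o=np.zeros((480,800,3),np.uint8);o[:,:500]=cv2.resize(d["image"],(640,480))[:,:500][...,::-1];
o=np.hstack([cv2.resize(d["image"],(480,360)),cv2.resize(e["image"][165:315,315:440],(300,360))])[...,::-1]
cv2.imwrite("pics/w2.png",o)
E
```

```text
t: 10.25
eef_pos: [0.5829, 0.0608, 0.1995]
orientation: [-3.141, 0.0, 1.646]
wrist_force: [-0.2, -0.1, 0.7]
width: 0.699
grasp_force: 0.0
[0.58287123 0.06080941 0.19952905] [-3.14116607e+00  2.92712367e-04  1.64592963e+00]
```

View pics/w2.png

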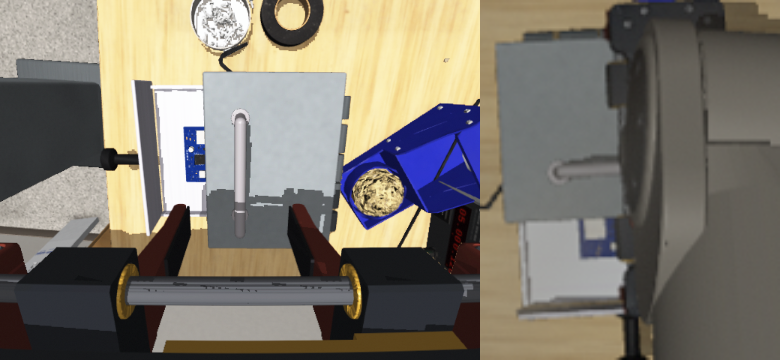

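The tray is clearly out. The wrist view shows the bar between the fingers, running from (320,157) to (319,313) in full-size pixels.

Run:
```python
from h import *
d=np.load("w2.npz");T=np.eye(4);T[:3,:3]=R.from_euler("xyz",d["ori"]).as_matrix();T[:3,3]=d["pos"]
q=ray(d["camera_matrix"],float(d["k1"]),T@d["mount"],[(320,157),(320,200),(319,313)],.128);print(q, np.arctan2(q[0,0]-q[2,0],q[2,1]-q[0,1]))
delta([q[1,0],.0611,.109],np.pi/2+.068)
```

```text
[[0.58027609 0.11675253 0.128     ]
 [0.58232238 0.09005792 0.128     ]
 [0.58773934 0.01039355 0.128     ]] -3.0715371568346543
shift cm [ 0.05 -0.05  9.07] turn deg [-0.01  0.    0.32] t 10.35
```

```bash
python3 -m creep '[[[0,0.1,2,0,0,0.3,0.3],[0,0.2,4.5,0,0,0.3,0.3],[0,0.2,7,0,0,0.3,0.3],[0,0.2,8.7,0,0,0.3,0.3],[0,0.2,9.1,0,0,0.3,0.3]]]' 40; python3 -m creep '[[[0,0,0,0,0,0,0.7],[0,0,0,0,0,0,0.9],[0,0,0,0,0,0,1],[0,0,0,0,0,0,1],[0,0,0,0,0,0,1]]]' 40;python3 -m creep '[[[0,0,0,0,0,0,1],[0,0,0,0,0,0,1],[0,0,0,0,0,0,1],[0,0,0,0,0,0,1],[0,0,0,0,0,0,1]]]' 40
```

```text
t: 10.98
eef_pos: [0.5846, 0.061, 0.1078]
orientation: [-3.14, 0.0, 1.638]
wrist_force: [1.1, 0.4, -0.8]
width: 0.698
grasp_force: 0.0
t: 11.6
eef_pos: [0.5852, 0.0615, 0.1088]
orientation: [3.141, -0.0, 1.639]
wrist_force: [-1.0, -0.4, 0.0]
width: 0.169
grasp_force: 0.0
t: 12.22
eef_pos: [0.5836, 0.0614, 0.1085]
orientation: [-3.138, -0.0, 1.638]
wrist_force: [-5.1, -0.2, 4.0]
width: 0.101
grasp_force: 40.0
```

```bash
python3 -m creep '[[[0,0.2,-0.4,0,0,0,1],[0,0.44,-0.86,0,0,0,1],[0,0.95,-1.67,0,0,0,1],[0,1.53,-2.43,0,0,0,1],[0,2.17,-3.14,0,0,0,1]]]' 30
```

```text
t: 12.85
eef_pos: [0.603, 0.0627, 0.1391]
orientation: [-3.133, -0.001, 1.638]
wrist_force: [-12.1, -0.7, 3.6]
width: 0.106
grasp_force: 30.0
```

```bash
python3 -m creep '[[[0,0.7,-0.65,0,0,0,1],[0,1.46,-1.24,0,0,0,1],[0,2.27,-1.76,0,0,0,1],[0,2.9,-2.1,0,0,0,1],[0,3.6,-2.43,0,0,0,1]]]' 30; python3 -m creep '[[[0,0.2,-0.08,0,0,0,1],[0,0.4,-0.15,0,0,0,1],[0,0.4,-0.15,0,0,0,1],[0,0.4,-0.15,0,0,0,1],[0,0.4,-0.15,0,0,0,1]]]' 30; python3 -c "
from workcell import *;import cv2,numpy as np
s=state();np.savez('w3.npz',pos=s['eef_pos'],ori=s['orientation'])
d=optics.read_camera('side');cv2.imwrite('pics/s3.png',cv2.resize(d['image'][150:330,180:420],(800,600),interpolation=cv2.INTER_CUBIC)[...,::-1])
d=optics.read_camera('wrist');cv2.imwrite('pics/w3.png',d['image'][...,::-1])
print(s)"
```

```text
t: 13.48
eef_pos: [0.6411, 0.0653, 0.1655]
orientation: [-3.138, -0.001, 1.638]
wrist_force: [-10.3, -0.1, 6.9]
width: 0.102
grasp_force: 30.0
t: 14.1
eef_pos: [0.6458, 0.0656, 0.1671]
orientation: [-3.139, -0.001, 1.638]
wrist_force: [-9.4, -0.1, 10.2]
width: 0.104
grasp_force: 30.0
{'t': 14.1, 'joint_pos': array([-0.57754462,  0.53684926,  0.53907457,  1.70041224, -0.31960035,
        0.9951653 ,  0.1437002 ]), 'qd': array([ 6.65251340e-04, -4.80155411e-04, -1.27098920e-03,  1.66432306e-04,
        9.82349054e-06,  3.65943044e-04, -4.87173363e-04]), 'tau': array([  0.73924497, -48.72355342,   8.85941505, -25.83863139,
        -0.26453029,  -3.14414196,  -0.05063051]), 'eef_pos': array([0.64577346, 0.06559124, 0.16711011]), 'orientation': array([-3.13941174e+00, -9.78284732e-04,  1.63840810e+00]), 'wrist_force': array([-9.38581427, -0.11144689, 10.17568952]), 'torque': array([-0.04953628,  2.24068586,  0.07375236]), 'grasp_force': 30.011801719665527, 'width': 0.10441022545477513}
```

View pics/s3.png

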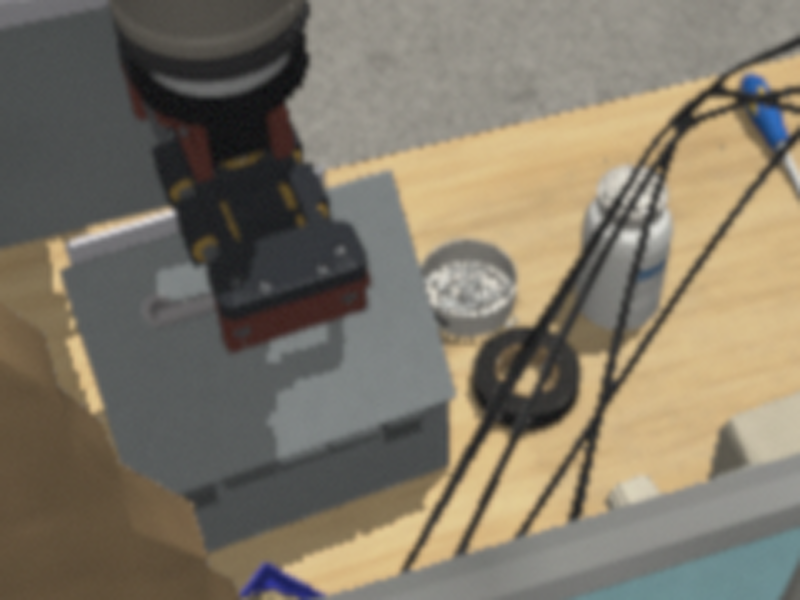

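View pics/w3.png

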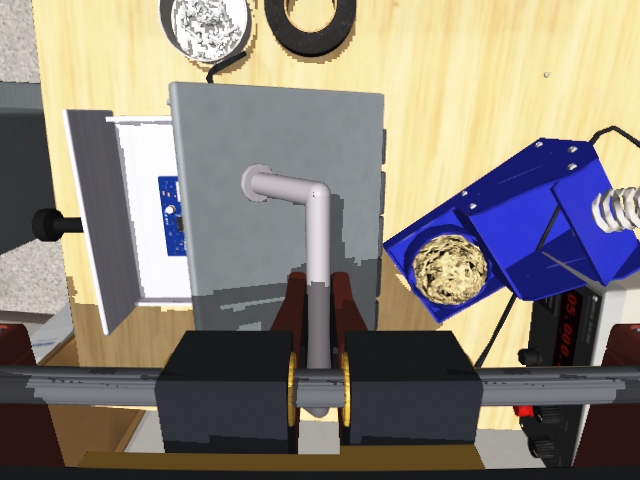

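The bar is held, the lid is raised, and the tray is still out. The bottle, tape and tin are in their places. Next I fit the lid angle, using the lid front-left corner at wrist (172,84) and side crop (392,175), and the rear-left corner at wrist (383,95) and side crop (452,393).

Run:
```python
from h import *
from workcell import optics
w=np.load("w3.npz");d=optics.read_camera("wrist");S=np.load("side.npz")
T=np.eye(4);T[:3,:3]=R.from_euler("xyz",w["ori"]).as_matrix();T[:3,3]=w["pos"];C=T@d["mount"]
# lid points rel hinge, shut: front-left top corner, rear-left top, post base, bar end
P=np.array([(-.135,.092,.006),(-.002,.092,.006),(-.1,.05,.006),(-.1,.047,.046)])
qw=np.array([(172,84),(383,95),(258,183),(318,190)])
qs=np.array([(392,175),(452,393)])/3.3333+(180,150)
def f(p,sh=0):
    th,x,y,a=p
    L=P@R.from_euler("y",th).as_matrix().T+(.065,0,.082)
    W=L@R.from_euler("z",a).as_matrix().T+(x,y,0)
    e1=proj(d["camera_matrix"],d["k1"],C,W)-qw
    e2=proj(S["camera_matrix"],float(S["k1"]),S["cam_to_world"],W[:2])-qs
    if sh:print(np.round(e1,1),np.round(e2,1))
    return np.r_[e1.ravel(),e2.ravel()*.7,(x-.6194)/.0015,(y-.0634)/.0015,(a-.067)/.01]
s=least_squares(f,[.78,.6194,.0634,.067],loss="soft_l1");print(np.degrees(s.x[0]),s.x);f(s.x,1)
cov=np.linalg.inv(s.jac.T@s.jac);print(np.degrees(cov[0,0]**.5))
b=w["pos"]+[0,0,.0187]
h=s.x[1:3]+.065*np.array([np.cos(s.x[3]),np.sin(s.x[3])])
v=h-b[:2];l=v@[np.cos(s.x[3]),np.sin(s.x[3])];print("kin",np.degrees(np.arctan2(b[2]-.082,l))-24.70,np.hypot(l,b[2]-.082))
```

```text
45.609513754810905 [0.79603619 0.61905441 0.06427914 0.0773538 ]
[[ 0.  -0.9]
 [ 1.3 -1.4]
 [-2.1  1. ]
 [ 0.3 13.6]] [[-0.4 -2.3]
 [ 1.6  1.2]]
0.5554318931626266
kin 45.068520561574815 0.11063600219604038
```

```bash
python3 -c "
from workcell import *
s=state();print(s['t'],s['eef_pos'],s['grasp_force']);print(r.job_done())"
```

```text
14.25 [0.64578479 0.0656148  0.16708005] 30.01181870698929
the job is handed in; nothing more can be done
None
```

The tray was pulled out to its stop first, then the lid raised to about 45° (45.1° from the arm's position, 45.6° ± 0.6° from the images). The job was handed in at 14.25 s with the gripper still holding the bar at 30 N, and the last pictures show the bottle, tape roll and tin undisturbed.

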